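# Turn the drained glue pot right way up on the bench mat

## Task

The square blue glue pot was left upside down on the rubber bench mat to drain. Turn it right way up and leave it standing flat, mouth upwards, with its whole base inside the yellow square marked on the mat, ready for glue. Do not disturb the glue bottle, the mallet or the notched board.

Things in the scene. Friction and masses are not known exactly. Their poses are not given: they have to be found in the camera images.
- pot: Square open blue plastic glue pot, 120 mm tall, starts mouth-down. Straight walls 90 x 90 mm outside, 4 mm thick; base 5 mm thick; an outward flange 8 mm high round the mouth makes the rim 102 x 102 mm. Too wide to grasp across; 0.17 to 0.34 kg. Origin: centre of the mouth; z axis runs from mouth to base (up while upside down, down when right way up); x, y axes square to the side walls.
- pot_rim (a point): Point on the pot: centre of its mouth, in the rim plane (the pot's origin). The rim is 10 mm thick over its 8 mm high flange (4 mm wall, 6 mm flange) and can be pinched there.
- pot_base (a point): Point on the pot: centre of the outer face of its closed base, 120 mm along the pot's z axis from the mouth. The pot grips the rubber mat well (friction 0.8 to 1.2): pushed near the top along its arc (up and over the far edge) it tips; a finger pushing dead level rubs the wall and holds it down, so it may jam or slide. On its flat side it does not roll.
- pot_square (a point): Centre of the yellow outline on the mat, on the mat's top face, 3 mm above the bench. The outline is a square 180 mm inside, sides along this point's x and y axes.
- mat: Black rubber non-slip mat fixed to the bench, 260 mm (x) by 580 mm (y) and 3 mm thick; origin at the centre of its underside; the yellow square is in its middle. The pot stands towards one y end of the mat, the bottle towards the other.
- bottle: White plastic glue bottle with orange cap, 60 mm diameter, 150 mm tall, standing on the mat; origin at the centre of its underside.
- mallet: Wooden mallet standing on its head on the bench beyond the mat: head 70 x 60 x 110 mm tall at the +y end, round handle 28 mm thick level along y at 55 mm height, 260 mm long in all; origin on the bench under the handle, 90 mm from the middle of the head.
- comb: Notched plywood board lying on the bench beyond the mat, 50 (x) x 240 (y) x 42 mm high; origin at the centre of its underside.
Mind the look-alikes: they are no part of the job. Of the things that look like the pot, the smallest one is meant.

How it is judged:
On the way, in this order (a step that is already met when the one before it is completed fails the run):
1. the pot has been tipped off its mouth, at least about onto its side (angle between pot's own z axis and vertical above 1.3 rad), for 0.05 s.
2. the pot stands mouth up on the bench or mat (angle between pot's own z axis and vertical above 3 rad and height (world z) of pot_base below 0.012 m), for 0.2 s.
At the end, for the whole second after the job is handed in: The pot stands mouth up, flat on the mat (within 3.5 degrees, base within 5 mm of the mat), at rest, its base centre within 45 mm of the middle of the yellow square along both of the square's axes (angle between pot's own z axis and vertical above 3.08 rad and height (world z) of pot_base below 0.008 m and height (world z) of pot_rim above 0.118 m and x of pot_base in the frame of pot_square between -0.045 and 0.045 m and y of pot_base in the frame of pot_square between -0.045 and 0.045 m and linear speed of pot below 0.02 m/s); the robot touches nothing.
It fails at once if the glue bottle is knocked over or pushed more than 30 mm (distance of bottle from where it was at the start of the episode above 0.03 m or angle between bottle's own z axis and vertical above 0.4 rad).
It fails at once if the mallet is moved more than 30 mm (distance of mallet from where it was at the start of the episode above 0.03 m).
It fails at once if the notched board is moved more than 30 mm (distance of comb from where it was at the start of the episode above 0.03 m).
It also fails if it takes over 64 s, if anything falls off the work surface, if the arm or the gripper's body presses on something with over 40 N, if the wrist force passes 120 N, or if a joint passes its speed limit or range.

## Robot

A 6-joint arm with a two-finger parallel gripper is mounted at the origin on the work surface. World frame = base frame: x ahead of the robot, y to its left, z up, the work surface at z = 0. Lengths are in m, angles in rad, forces in N, time in s.
With the tool pointing down it reaches from about 0.325 to 0.9 m from the base axis. Payload 6.1 kg.
Tool frame: the origin (TCP) lies on the centre line of the jaws, within the pads' length; the fingertips stand 14 mm ahead of it and the grasp point (between the pads) lies 5 mm behind it (ctrl.tcp_to_tips is the distance from the TCP to the fingertips, in m); z points along the fingers, y is the direction in which the jaws open and shut (so a half turn about z gives the same grasp; the last joint's range is limited). The gripper opens to 87 mm and grips with 3 to 60 N. Pads are 19 mm wide; open, the fingers measure 117 mm over their backs; the gripper's body (75 mm by 190 mm) begins 51 mm behind the grasp point.
Start: joints at [-1.257, 0.22, 1.526, -0, 1.395, -0.126], TCP at [0.266, -0.566, 0.237] pointing down, gripper open.
Joint ranges: [-2.98, 2.98], [-0.91, 2.08], [0.09, 2.57], [-1.24, 4.39], [0.2, 2.65], [-2.68, 2.68]. Speed limits (rad/s): [2.57, 2.57, 3.01, 3.14, 3.14, 3.14].

## Interface

Orientations are given as a unit quaternion [x, y, z, w].
In Python, from rig import sensors, optics, sign_off, spotter, ctrl gives the robot as it stands.
- The arm moves only by the tool step_arm, never from a script. Its argument "commands" is one flat list of numbers, 5 for each row, row after row: the shift along the tool's x, y, z in units of 40 mm (1.0 is 40 mm), then the turn about the tool's z in units of 5 degrees (1.0 is 5 degrees), then the gripper command: -1 is fully open, 1 is shut, values between are in proportion. A call has 1 to 12 rows; each row is the pose to reach, as a shift and turn from the pose commanded when the call began, along the tool's axes at that moment; what a row does not reach only later rows make up. A row lasts 1/12 s, in which the tool goes at most 41.7 mm and 7.16 degrees, less where a joint would pass 70% of its speed; a pose out of reach is approached as far as the arm can. A call with a gripper value outside its range is refused whole. The fingers move at their own pace and stop on an object; the grip force is fixed at half the most. Time passes only in rows, so rows that repeat a pose let the fingers close. It gives the time, the measured TCP pose, the force and the opening at its end, in the units of the state.
- sensors.read_state(): the state, without advancing time (a new reading comes with each control period).
- optics.snapshot(name): name is "side" or "top" or "wrist"; returns a dict with "pixels" (420x560x3 uint8, blue, green, red), "z_map" (420x560 float32, m along the optical axis (not along the pixel's ray), 0 where there is no reading), "K" (3x3 intrinsics, pixels), "R" (3x3) and "t" (3): a world point X has camera coordinates R X + t; the wrist camera has in their place "T_tool_cam" (4x4, takes a point from camera to tool coordinates, whose origin is the TCP and whose axes are the flange's). Camera axes: x right, y down, z forward; pixel columns grow to the right and rows downward; lengths in m; the calibration is good to about 2 mm. A picture is of the moment at which its call begins: read the wrist's pose just before it.
- sign_off(): hands the job in, once; it reports no verdict.
Trained networks look in the newest picture that a camera, given by its name, has taken for a name from the list of things; names that differ only in an ending like _2 or _b are one class to them, and where a whole thing is asked for, a point or a joint stands for the part that bears it (a point fixed in the world has none). Each returns a list of dicts, best first, with "conf" (0 to 1); they miss things now and then, are a little off and sometimes report something else, mostly with a low value. They report only what shows in the picture. A call takes as long as a camera call. They do not tell look-alikes from the thing itself.
- spotter.spot_in(camera, target): "bbox" ([centre column, centre row, width, height] in pixels, round what is visible of it).
- spotter.trace(camera, target): "region" (420x560 bool, what is visible of it) and "bbox" ([centre column, centre row, width, height] in pixels, round what is visible of it).
- spotter.spot_point(camera, target): "centre" ([column, row] in pixels: a listed point, or the origin of a listed thing).
The state is a dict: "t": time; "joints": joint angles; "qd": joint speeds; "joint_torque": joint torques, N m; "tcp_pos": TCP position; "tool_rot": TCP orientation; "force": force on the tool from outside, world axes, zero at the start; "ft_torque": the same for the moment, N m; "opening": finger opening in m.
Only numpy, scipy, OpenCV 4.12 (cv2) and the standard library are available. Lean on these libraries where they do the work, as an engineer would, in place of code of your own. Each camera call takes 0.05 s, during which the arm holds its last target.

## Working session

There is one attempt and no reset: what is moved stays moved. The work goes in short steps, Python scripts to look and compute and a tool call to move; the robot and the scene stay as the last step left them, time stands still between calls to the robot, and variables do not carry over. Pictures are saved under pics/ and viewed, and the job is handed in when it is done.

Besides the shell and the picture viewer there is one more tool, called after "Call:" as name(argument=value, ...) on one line, values as JSON. step_arm: Moves the arm, as the interface text tells. Its arguments: {"type":"object","properties":{"commands":{"type":"array","items":{"type":"number"}}},"required":["commands"]}

```bash
ls; mkdir -p pics
cat > h.py <<'E'
import numpy as np, cv2
from rig import sensors, optics, sign_off, spotter, ctrl
def snap(n,f):
    s=optics.snapshot(n); cv2.imwrite('pics/'+f,s['pixels']); return s
def world(s,u,v,d=None):
    K=s['K']; d=s['z_map'][int(v),int(u)] if d is None else d
    c=np.array([(u-K[0,2])/K[0,0]*d,(v-K[1,2])/K[1,1]*d,d]); return s['R'].T@(c-s['t'])
def cloud(s):
    K=s['K'];z=s['z_map'];v,u=np.mgrid[:420,:560]
    c=np.stack([(u-K[0,2])/K[0,0]*z,(v-K[1,2])/K[1,1]*z,z],-1)
    return (c-s['t'])@s['R']
E
python3 - <<'E'
from h import *
print(sensors.read_state())
for n in ['top','side']:
    s=snap(n,n+'0.png')
    for th in ['pot','bottle','mallet','comb','mat']:
        for r in spotter.trace(n,th)[:4]:
            P=cloud(s)[r['region']&(s['z_map']>0)]
            print(n,th,round(r['conf'],2),np.round(r['bbox']),np.round(np.percentile(P,[2,50,98],axis=0),3).tolist())
    print([ (r['conf'],r['centre']) for r in spotter.spot_point(n,'pot_square')])
E
```

```text
pics
{'t': 0.0, 'joints': array([-1.25708708e+00,  2.21222541e-01,  1.52757528e+00, -2.30984264e-05,
        1.39472297e+00, -1.26102555e-01]), 'qd': array([-0.00055923,  0.00022604,  0.00073952, -0.0012582 , -0.00106909,
        0.00107952]), 'joint_torque': array([ 5.59577220e-04, -4.94608927e+01, -3.87382364e+01,  7.01119378e-02,
        5.71447809e-02, -1.59039464e-04]), 'tcp_pos': array([ 0.26591186, -0.56496391,  0.23545843]), 'tool_rot': array([ 9.75917083e-01,  2.18139675e-01, -1.01619048e-04, -9.58765761e-04]), 'force': array([ 0.39426585,  0.52721444, -0.25240411]), 'ft_torque': array([-0.04477926, -0.02392906,  0.00359733]), 'opening': 0.08708514377144465}
top pot 0.94 [421. 168.  88.  79.] [[0.531, -0.47, 0.006], [0.602, -0.388, 0.158], [0.678, -0.326, 0.163]]
top pot 0.76 [336. 307.  76.  73.] [[0.227, -0.257, 0.009], [0.297, -0.194, 0.159], [0.357, -0.131, 0.163]]
top pot 0.67 [314. 196.  48.  46.] [[0.502, -0.201, 0.009], [0.547, -0.154, 0.123], [0.595, -0.108, 0.128]]
top bottle 0.66 [145. 213.  38.  24.] [[0.492, 0.228, 0.017], [0.517, 0.244, 0.105], [0.544, 0.272, 0
[... 660 characters left out ...]
[0.355, -0.128, 0.159]]
side pot 0.57 [277. 198.  44.  62.] [[0.505, -0.197, 0.008], [0.543, -0.116, 0.097], [0.592, -0.107, 0.124]]
side pot 0.56 [288. 138.  50.  72.] [[0.53, -0.455, 0.005], [0.595, -0.368, 0.114], [0.686, -0.326, 0.159]]
side bottle 0.75 [225. 336.  34.  60.] [[0.488, 0.243, 0.012], [0.508, 0.272, 0.098], [0.539, 0.288, 0.154]]
side mallet 0.98 [194. 188.  56.  77.] [[0.734, -0.269, 0.007], [0.768, -0.05, 0.068], [0.801, -0.029, 0.111]]
side comb 0.57 [142. 278.  83.  93.] [[0.745, 0.046, 0.001], [0.764, 0.177, 0.031], [0.798, 0.276, 0.044]]
side mat 0.63 [245. 300. 174. 224.] [[0.379, -0.203, -0.001], [0.494, 0.136, 0.003], [0.648, 0.337, 0.006]]
[(0.62, [258.4, 276.9])]
```

View pics/top0.png

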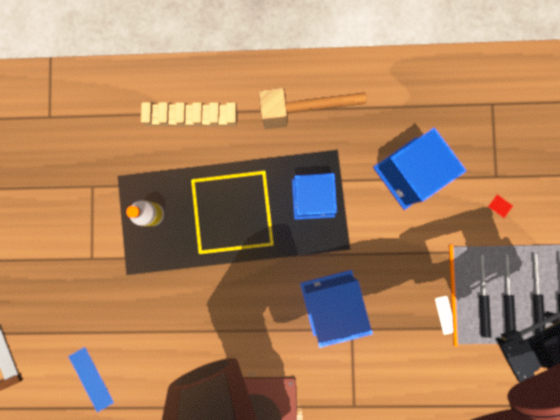

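View pics/side0.png

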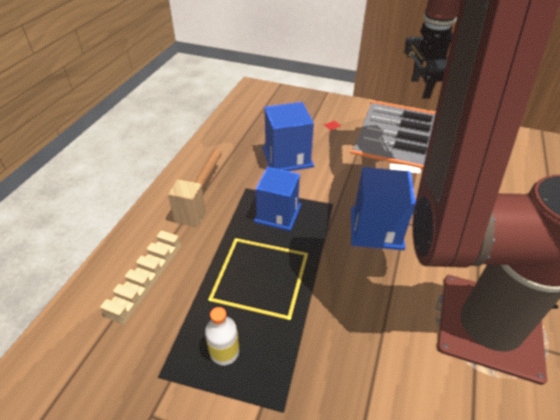

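Run:
```python
from h import *
s=snap('top','top1.png'); C=cloud(s)
r=spotter.trace('top','pot')
for x in r:
    m=x['region']&(s['z_map']>0); P=C[m]; zt=np.percentile(P[:,2],95)
    T=P[abs(P[:,2]-zt)<.012][:,:2].astype(np.float32)
    print('top face',zt,cv2.minAreaRect(T))
    T=P[(P[:,2]<.016)&(P[:,2]>.0)][:,:2].astype(np.float32); print('low',cv2.minAreaRect(T))
# yellow
p=s['pixels'].astype(int); y=(p[...,2]>140)&(p[...,1]>110)&(p[...,0]<100)&(s['z_map']>0)&(abs(C[...,2])<.012)
T=C[y][:,:2].astype(np.float32);print('yel',y.sum(),cv2.minAreaRect(T))
m=spotter.trace('top','mat')[0]['region']&(s['z_map']>0)
T=C[m&(C[...,2]<.012)][:,:2].astype(np.float32);print(cv2.minAreaRect(T))
```

```text
top face 0.16198803481623272 ((0.6090950965881348, -0.4048515558242798), (0.11918064206838608, 0.12013259530067444), 33.53337860107422)
low ((0.6198315620422363, -0.42987528443336487), (0.14452213048934937, 0.19008074700832367), 33.660919189453125)
top face 0.1266523031036803 ((0.5516226887702942, -0.15707315504550934), (0.0900408923625946, 0.08996375650167465), 1.9290502071380615)
low ((0.5564774870872498, -0.15650025010108948), (0.11133468151092529, 0.09657570719718933), 2.5003902912139893)
top face 0.16195440372823763 ((0.28696972131729126, -0.19874915480613708), (0.11979857087135315, 0.11897461861371994), 13.102946281433105)
low ((0.2714187800884247, -0.20684847235679626), (0.17043641209602356, 0.1452871561050415), 13.93067741394043)
yel 128094 ((0.4721683859825134, -0.061694443225860596), (1.4835177659988403, 0.9513936638832092), 89.986083984375)
((0.5208366513252258, 0.05470643937587738), (0.2621280252933502, 0.5851436257362366), 5.423097133636475)
```

```bash
cat >> h.py <<'E'
def units(cur,yaw,tgt,yawt):
    # yaw: world angle (deg) of tool y axis, z down
    a=np.radians(yaw); y=np.array([np.cos(a),np.sin(a),0]); z=np.array([0,0,-1.]); x=np.cross(y,z)
    d=np.array(tgt)-np.array(cur); return np.round(np.r_[d@x,d@y,d@z]/.04,3), (yaw-yawt)/5
E
python3 - <<'E'
from h import *
from scipy.spatial.transform import Rotation as R
s=sensors.read_state();M=R.from_quat(s['tool_rot']).as_matrix();print(M.round(3),s['tcp_pos'],ctrl.tcp_to_tips)
yaw=np.degrees(np.arctan2(M[1,1],M[0,1]));print(yaw)
print(units([.266,-.566,.237],yaw,[.5535,-.245,.25],2))
E
```

```text
[[ 0.905  0.426  0.   ]
 [ 0.426 -0.905 -0.   ]
 [ 0.     0.    -1.   ]] [ 0.26609178 -0.56553214  0.23657111] 0.014
-64.80206977780303
(array([ 9.92 , -4.201, -0.325]), np.float64(-13.360413955560606))
```

Call:
step_arm(commands=[2, -0.8, -0.3, -3, 0.1, 4, -1.7, -0.3, -5, 0.1, 6, -2.5, -0.3, -7, 0.1, 8, -3.4, -0.3, -9, 0.1, 9.92, -4.2, -0.33, -11, 0.1, 9.92, -4.2, -0.33, -13.36, 0.1, 9.92, -4.2, -0.33, -13.36, 0.1, 9.92, -4.2, -0.33, -13.36, 0.1, 9.92, -4.2, -0.33, -13.36, 0.1, 9.92, -4.2, -0.33, -13.36, 0.1, 9.92, -4.2, -0.33, -13.36, 0.1, 9.92, -4.2, -0.33, -13.36, 0.1])

```text
t: 1.85
tcp_pos: [0.5557, -0.2413, 0.2498]
tool_rot: [0.693, 0.721, 0.001, 0.0]
force: [0.1, -0.8, 1.2]
opening: 0.0389
```

Call:
step_arm(commands=[0, 0, 1, 0, 0.1, 0, 0, 2, 0, 0.1, 0, 0, 3.25, 0, 0.1, 0, 0, 3.25, 0, 0.1, 0, 0, 3.25, 0, 0.1])

```text
t: 2.27
tcp_pos: [0.5503, -0.2439, 0.1158]
tool_rot: [0.695, 0.719, -0.001, -0.004]
force: [-0.3, 0.9, 0.1]
opening: 0.0395
```

Run:
```python
from h import *
s=sensors.read_state();print(s['tcp_pos'],s['force'],s['tool_rot'])
snap('side','side1.png')
```

```text
[ 0.55025014 -0.24393765  0.11578869] [-0.27089676  0.90432432  0.11275408] [ 0.69521652  0.71878779 -0.00111758 -0.00410652]
```

View pics/side1.png

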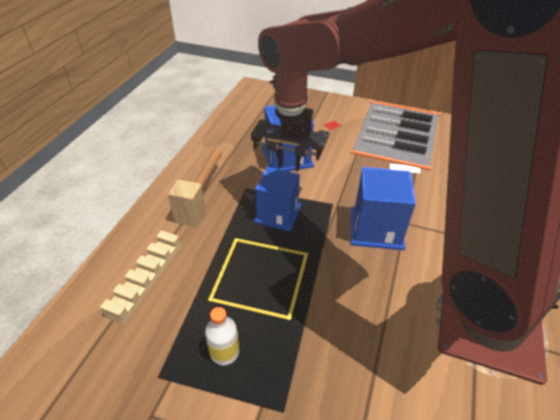

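Call:
step_arm(commands=[0.4, 0, 0, 0, 0.1, 0.8, 0, 0, 0, 0.1, 0.83, 0, 0, 0, 0.1, 0.94, 0, -0.1, 0, 0.1, 1.05, 0, -0.2, 0, 0.1, 1.18, 0, -0.29, 0, 0.1, 1.31, 0, -0.38, 0, 0.1, 1.43, 0, -0.46, 0, 0.1, 1.56, 0, -0.54, 0, 0.1, 1.7, 0, -0.61, 0, 0.1, 1.83, 0, -0.67, 0, 0.1, 1.83, 0, -0.67, 0, 0.1])

```text
t: 3.32
tcp_pos: [0.5512, -0.1704, 0.147]
tool_rot: [0.694, 0.72, 0.0, 0.0]
force: [0.2, -0.5, -0.8]
opening: 0.0391
```

Run:
```python
from h import *
s=sensors.read_state();print(s['tcp_pos'],s['force'],s['tool_rot'])
snap('side','side2.png')
```

```text
[ 0.55119553 -0.17036822  0.14704636] [ 0.2460312  -0.47604314 -0.80319603] [6.94421421e-01 7.19568505e-01 2.37764984e-04 2.80224957e-06]
```

View pics/side2.png

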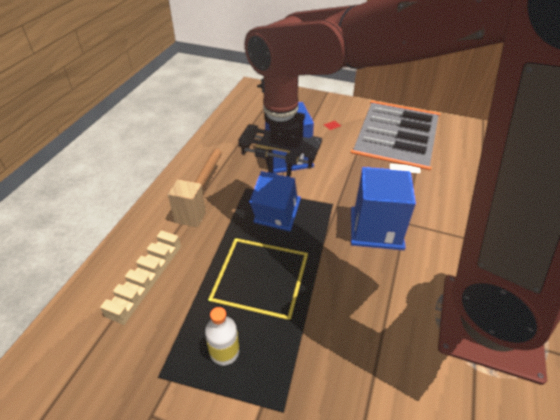

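The pot (275,200) is tilted about 20° and is following the fingers. I'll continue the arc.

Call:
step_arm(commands=[0.15, 0, -0.05, 0, 0.1, 0.3, 0, -0.1, 0, 0.1, 0.45, 0, -0.15, 0, 0.1, 0.6, 0, -0.2, 0, 0.1, 0.75, 0, -0.23, 0, 0.1, 0.9, 0, -0.26, 0, 0.1, 1.05, 0, -0.27, 0, 0.1, 1.2, 0, -0.28, 0, 0.1, 1.35, 0, -0.28, 0, 0.1, 1.5, 0, -0.28, 0, 0.1, 1.5, 0, -0.28, 0, 0.1, 1.5, 0, -0.28, 0, 0.1])

```text
t: 4.37
tcp_pos: [0.5489, -0.1111, 0.1577]
tool_rot: [0.694, 0.72, -0.0, -0.0]
force: [0.3, 0.1, -1.1]
opening: 0.039
```

Run:
```python
from h import *
s=sensors.read_state();print(s['tcp_pos'],s['force'],s['tool_rot'])
snap('side','side3.png')
```

```text
[ 0.54892695 -0.11107046  0.15767321] [ 0.31186602  0.11183107 -1.06836484] [ 6.94404132e-01  7.19585226e-01 -6.19903584e-05 -2.18938157e-05]
```

View pics/side3.png

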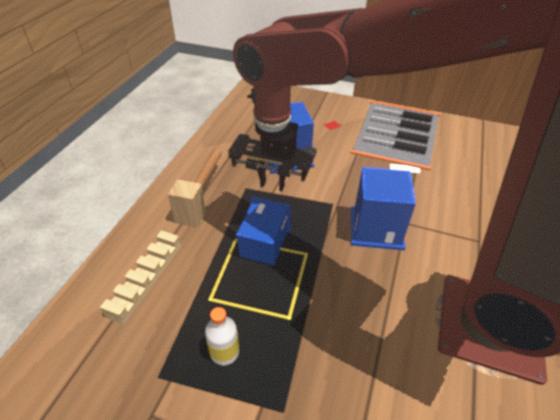

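Call:
step_arm(commands=[-1, 0, 0, 0, 0.1, -2, 0, 0, 0, 0.1, -3, 0, -0.5, 0, 0.1, -3, 0, -1, 0, 0.1, -3, 0, -1, 0, 0.1])

```text
t: 4.83
tcp_pos: [0.5549, -0.2355, 0.2022]
tool_rot: [0.696, 0.718, 0.001, 0.003]
force: [1.0, 0.3, 1.1]
opening: 0.0391
```

Run:
```python
from h import *
s=sensors.read_state();print(s['tcp_pos'])
s=snap('top','top4.png'); C=cloud(s);p=s['pixels'].astype(int)
blue=(p[...,0]>90)&(p[...,2]<60)&(s['z_map']>0)
sel=blue&(C[...,0]>.45)&(C[...,0]<.65)&(C[...,1]>-.2)&(C[...,1]<.12)&(C[...,2]>.075)&(C[...,2]<.13)
T=C[sel];print(sel.sum(),np.percentile(T,[1,50,99],axis=0),cv2.minAreaRect(T[:,:2].astype(np.float32)))
```

```text
[ 0.55489792 -0.23554002  0.20223978]
473 [[ 0.50065086 -0.10166869  0.08078368]
 [ 0.52432843 -0.08414121  0.09967359]
 [ 0.59692494  0.00717043  0.10959147]] ((0.5502263903617859, -0.04572838172316551), (0.11613744497299194, 0.10116253048181534), 88.65332794189453)
```

View pics/top4.png

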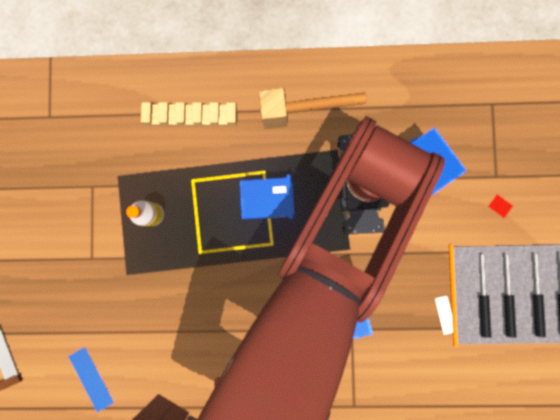

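Pot is on its side at (265,198) in the top view, mouth facing right (−y). I'm lowering the fingers in front of the upper rim.

Call:
step_arm(commands=[0, 0, 1, 0, 0.1, 0.5, 0, 2, 0, 0.1, 1.3, 0, 2.45, 0, 0.1, 2.1, 0, 2.45, 0, 0.1, 2.5, 0, 2.45, 0, 0.1, 2.5, 0, 2.45, 0, 0.1, 2.5, 0, 2.45, 0, 0.1])

```text
t: 5.47
tcp_pos: [0.5491, -0.1299, 0.0988]
tool_rot: [0.694, 0.72, -0.0, -0.001]
force: [0.0, -0.3, -0.3]
opening: 0.0394
```

Run:
```python
from h import *
s=sensors.read_state();print(s['tcp_pos'],s['force'])
snap('side','side5.png');snap('wrist','w5.png')
```

```text
[ 0.5490846  -0.12986756  0.09881571] [ 0.0114231  -0.28363652 -0.29456125]
```

View pics/side5.png

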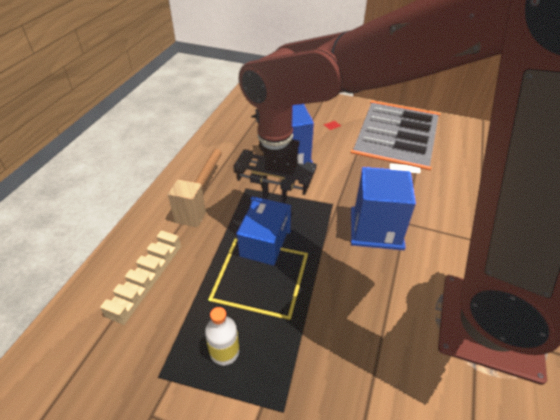

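View pics/w5.png

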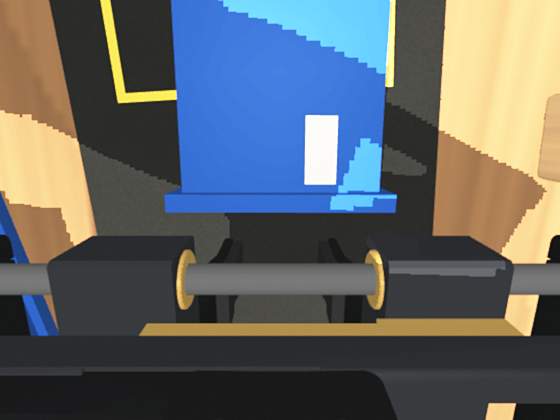

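The view from the wrist shows the rim (165–395, 203) square to and centred on the fingers. I'm pushing along the second arc.

Call:
step_arm(commands=[0.25, 0, 0, 0, 0.1, 0.5, 0, 0, 0, 0.1, 0.6, 0, -0.12, 0, 0.1, 0.71, 0, -0.26, 0, 0.1, 0.83, 0, -0.37, 0, 0.1, 0.95, 0, -0.49, 0, 0.1, 1.07, 0, -0.6, 0, 0.1, 1.2, 0, -0.7, 0, 0.1, 1.34, 0, -0.8, 0, 0.1, 1.48, 0, -0.89, 0, 0.1, 1.48, 0, -0.89, 0, 0.1])

```text
t: 6.48
tcp_pos: [0.5481, -0.0713, 0.1364]
tool_rot: [0.694, 0.72, 0.001, 0.0]
force: [-0.8, -0.2, -0.9]
opening: 0.0389
```

Run:
```python
from h import *
s=sensors.read_state();print(s['tcp_pos'],s['force'])
snap('side','side6.png');snap('wrist','w6.png')
```

```text
[ 0.54811229 -0.07127693  0.13641097] [-0.78144036 -0.20093072 -0.89559836]
```

View pics/side6.png

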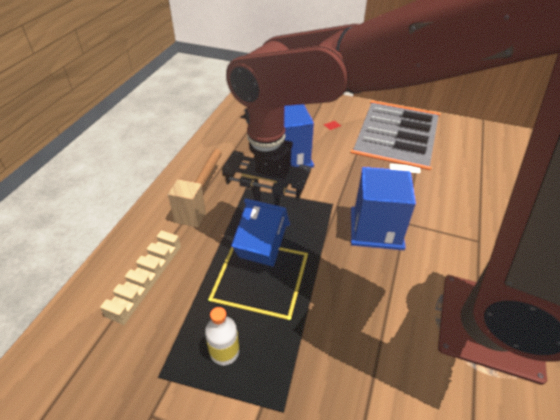

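View pics/w6.png

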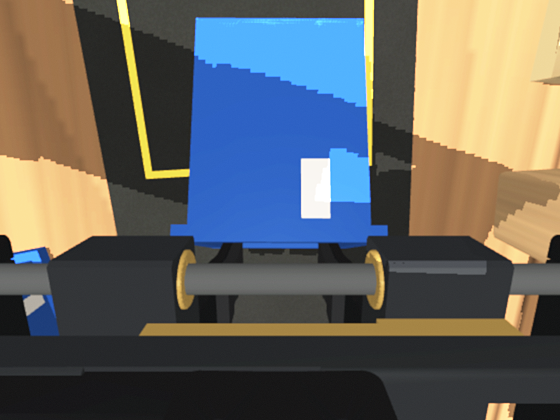

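The pot is tilting and staying square in both views. Continuing.

Call:
step_arm(commands=[0.14, 0, -0.09, 0, 0.1, 0.28, 0, -0.17, 0, 0.1, 0.44, 0, -0.24, 0, 0.1, 0.6, 0, -0.3, 0, 0.1, 0.75, 0, -0.36, 0, 0.1, 0.9, 0, -0.42, 0, 0.1, 1.06, 0, -0.46, 0, 0.1, 1.22, 0, -0.5, 0, 0.1, 1.22, 0, -0.5, 0, 0.1])

```text
t: 7.33
tcp_pos: [0.546, -0.0221, 0.1557]
tool_rot: [0.694, 0.72, 0.0, 0.0]
force: [0.5, -0.4, 0.8]
opening: 0.039
```

Run:
```python
from h import *
s=sensors.read_state();print(s['tcp_pos'],s['force'])
snap('side','side7.png')
```

```text
[ 0.54596884 -0.02214278  0.15570684] [ 0.51015822 -0.4163242   0.79796221]
```

View pics/side7.png

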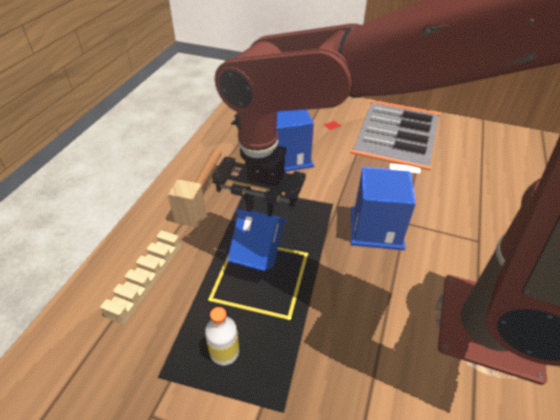

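Call:
step_arm(commands=[0.11, 0, -0.02, 0, 0.1, 0.22, 0, -0.04, 0, 0.1, 0.33, 0, -0.06, 0, 0.1, 0.44, 0, -0.07, 0, 0.1, 0.55, 0, -0.08, 0, 0.1, 0.65, 0, -0.09, 0, 0.1, 0.75, 0, -0.09, 0, 0.1, 0.75, 0, -0.09, 0, 0.1, 0.75, 0, -0.09, 0, 0.1, 0.75, 0, -0.09, 0, 0.1])

```text
t: 8.22
tcp_pos: [0.5448, 0.0064, 0.1589]
tool_rot: [0.695, 0.719, -0.0, 0.0]
force: [-0.5, -0.0, -0.0]
opening: 0.0392
```

Run:
```python
from h import *
s=sensors.read_state();print(s['tcp_pos'],s['force'])
snap('side','side8.png')
```

```text
[0.54480582 0.00644151 0.1588764 ] [-0.47070948 -0.0237906  -0.04489167]
```

View pics/side8.png

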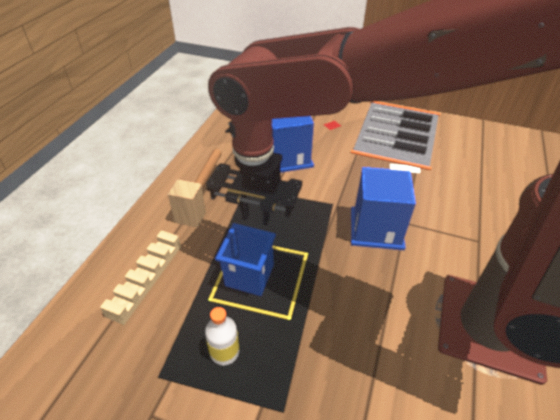

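The pot (248,262) now stands mouth up. I'm backing off and measuring.

Call:
step_arm(commands=[0, 0, -0.7, 0, 0.1, -1, 0, -1.5, 0, 0.1, -2, 0, -2, 0, 0.1, -3, 0, -2, 0, 0.1, -4, 0, -2, 0, 0.1, -5, 0, -2, 0, 0.1, -5, 0, -2, 0, 0.1, -5, 0, -2, 0, 0.1])

```text
t: 8.93
tcp_pos: [0.5514, -0.1964, 0.2387]
tool_rot: [0.696, 0.718, -0.0, -0.0]
force: [0.0, 0.1, -0.7]
opening: 0.0393
```

Run:
```python
from h import *
s=sensors.read_state();print(s['tcp_pos'])
s=snap('top','top9.png'); C=cloud(s);p=s['pixels'].astype(int)
blue=(p[...,0]>90)&(p[...,2]<60)&(s['z_map']>0)
reg=(C[...,0]>.42)&(C[...,0]<.65)&(C[...,1]>-.08)&(C[...,1]<.2)
T=C[blue&reg&(C[...,2]>.105)&(C[...,2]<.14)];print(len(T),np.percentile(T,[1,50,99],axis=0),cv2.minAreaRect(T[:,:2].astype(np.float32)))
p=s['pixels'].astype(int); y=(p[...,2]>150)&(p[...,1]>140)&(p[...,0]<90)&(s['z_map']>0)&(abs(C[...,2])<.012)&(C[...,0]<.66)&(C[...,0]>.38)&(abs(C[...,1]-.055)<.13)
Y=C[y][:,:2].astype(np.float32);r=cv2.minAreaRect(Y);print('yel',y.sum(),r)
```

```text
[ 0.55135213 -0.19640247  0.23870651]
111 [[0.50173088 0.00983478 0.10506485]
 [0.53691727 0.10189578 0.11882606]
 [0.58613308 0.10469203 0.12713865]] ((0.5437685251235962, 0.05870819091796875), (0.08383703231811523, 0.09625406563282013), 1.8342862129211426)
yel 607 ((0.5434927344322205, 0.060690589249134064), (0.24332255125045776, 0.21414370834827423), 8.546957969665527)
```

View pics/top9.png

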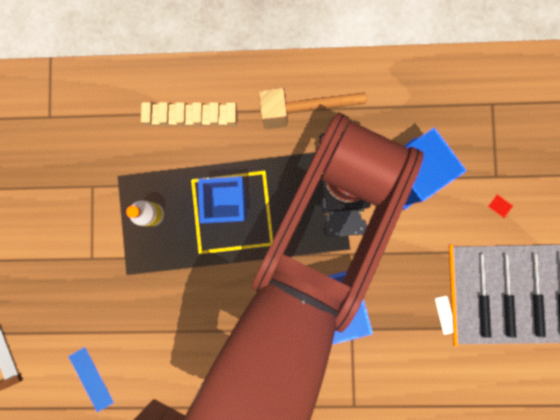

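Run:
```python
from h import *
s=snap('top','top10.png')
im=cv2.imread('pics/top0.png')
cv2.imwrite('pics/z.png',np.hstack([cv2.resize(im[150:280,110:290],None,fx=2.2,fy=4/1.8),cv2.resize(s['pixels'][150:280,110:290],None,fx=2.2,fy=4/1.8)]))
def plane(u,v,z):
    r=s['R'].T@np.linalg.inv(s['K'])@[u,v,1]; c=-s['R'].T@s['t']; return c+r*(z-c[2])/r[2]
for u,v in [(192,180.5),(267,171.5),(272.5,245),(199.5,254)]: print(plane(u,v,.003).round(4))
print('c',plane(232.5,212,.003), 'cam',-s['R'].T@s['t'])
for u,v in [(198,180),(243,176),(245,220),(200,223)]: print('rim',plane(u,v,.123).round(4))
for r in spotter.trace('top','pot'): print(r['conf'],r['bbox'])
```

```text
[0.6045 0.1554 0.003 ]
[ 0.6231 -0.0406  0.003 ]
[ 0.4333 -0.0511  0.003 ]
[0.4138 0.1373 0.003 ]
c [0.5200909  0.05057991 0.003     ] cam [ 0.4671652  -0.10242705  1.13922591]
rim [0.5908 0.1141 0.123 ]
rim [0.5976 0.0088 0.123 ]
rim [0.4954 0.0057 0.123 ]
rim [0.4907 0.1102 0.123 ]
0.95 [350.7, 307.9, 48.4, 74.9]
0.91 [221.1, 198.6, 46.8, 41.4]
0.64 [435.4, 168.1, 62.3, 77.9]
0.39 [187.9, 115.4, 99.2, 24.6]
```

View pics/z.png

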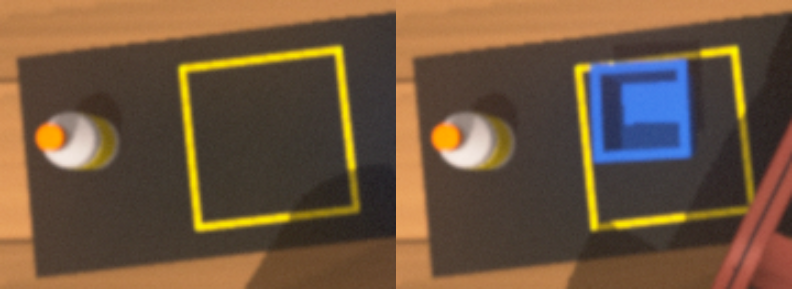

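Run:
```python
from h import *
s=snap('side','side11.png'); C=cloud(s);p=s['pixels'].astype(int)
for th in ['bottle','mallet','comb']:
    r=spotter.trace('side',th)[0]; print(th,np.round(r['bbox']))
st=sensors.read_state();print(st['t'],st['force'],abs(st['qd']).max())
sel=(p[...,0]>90)&(p[...,2]<60)&(s['z_map']>0)&(abs(C[...,0]-.544)<.06)&(abs(C[...,1]-.06)<.06)&(C[...,2]>.1)
print(np.percentile(C[sel][:,2],[50,90,98]))
```

```text
bottle [224. 338.  33.  61.]
mallet [195. 190.  57.  81.]
comb [142. 276.  81.  95.]
9.2833 [-0.98792606  0.50286448  0.64014013] 0.0053145012382415655
[0.11999736 0.12341035 0.12462601]
```

View pics/side11.png

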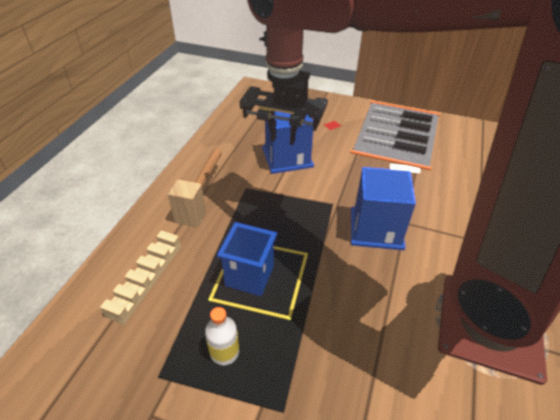

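The pot (248,260) stands flat inside the square. The arm is clear, and the bottle, mallet and board are where they started.

```bash
python3 -c "
from h import *
print(sign_off())"
```

```text
the job is handed in; nothing more can be done
None
```

The pot is standing mouth up inside the yellow square, and I've handed the job in. I turned it over in two pushes along the mat with two spread fingers: first onto its side, then up onto its base by the upper rim. I then backed the arm off; the clock stood at about 9.3 s.

- **Position:** the top camera puts the pot about 24 mm (x) and 5 mm (y) from the square's centre, against a limit of 45 mm. I left the x offset alone because moving the pot again seemed riskier.
- **Standing flat:** the rim's top measures about 0.123–0.125 m high, as expected for a 120 mm pot on the 3 mm mat. I did not measure tilt directly, but the side picture shows it upright.
- **Other objects:** the bottle, mallet and board moved no more than 2 pixels in the side view from where they started. The mallet's outline was 4 pixels taller, which I took as detection noise.
- **Robot:** clear of everything and still, with only about 1 N of force read at the wrist.
- **A check that disagreed:** two estimates of the square's centre differed by about 4 mm in y, well within the margin. An automatic fit of the yellow outline failed both times, so I used the outline's corners read from the picture and the mat's outline instead.

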